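# Hold a labelled mailing tube up to the packing bench's barcode scanner

## Robot

A 6-joint arm with a two-finger parallel gripper is mounted at the origin on the work surface. World frame = base frame: x ahead of the robot, y to its left, z up, the work surface at z = 0. Lengths are in m, angles in rad, forces in N, time in s.
With the tool pointing down it reaches from about 0.375 to 0.975 m from the base axis. Payload 3.8 kg.
Tool frame: the origin (TCP) lies midway between the tips of the shut fingers; the grasp point (between the pads) lies 19 mm behind it; z points along the fingers, y is the line along which they close (so a half turn about z gives the same grasp; the last joint's range is limited). The gripper opens to 85 mm and grips with 20 to 120 N. Pads are 22 mm wide; open, the fingers measure 114 mm over their backs; the gripper's body (76 mm by 85 mm) begins 54 mm behind the grasp point. The pads swing forward as they close: fully open they stand 13 mm farther back than shut.
Start: joints at [-1.347, 0.264, 1.604, -0, 1.274, -0.037], TCP at [0.174, -0.652, 0.231] pointing down, gripper open.
Joint ranges: [-2.63, 2.63], [-0.94, 2.18], [0.31, 2.57], [-1.31, 4.45], [0, 2.66], [-2.55, 2.55]. Speed limits (rad/s): [2.57, 2.57, 3.14, 3.14, 3.14, 3.14].

## Interface

Orientations are given as a rotation vector (axis times angle).
In Python, from workcell import status, read_camera, workorder, masks_of gives the robot as it stands.
- The arm moves only by the tool drive_tool, never from a script. Its argument "rows" is a list of rows, each a list of 7 numbers: the turn, a rotation vector about the tool's x, y, z in degrees, then the shift along the tool's x, y, z in m, then the opening, from 0 (shut) to 1 (fully open). In form: [[ax, ay, az, tx, ty, tz, claw], ...]. A call has 1 to 8 rows; each row shifts and turns the commanded pose from where the row before left it, along the tool's axes as they then stand; what a row does not reach is not made up. A row lasts 1/12 s, in which the tool goes at most 41.7 mm and 7.16 degrees, less where a joint would pass 70% of its speed; a pose out of reach is approached as far as the arm can. A call is refused whole if a number of a shift passes 0.0417 or a number of a turn 7.16, either way. A call with a gripper value outside its range is refused whole. The fingers move at their own pace and stop on an object; "force" is the grip in N (left out, the last holds). Time passes only in rows, so rows that do not move let the fingers close. It gives the time, the measured TCP pose, the force, the opening and the grip force at its end, in the units of the state.
- status.read_state(): the state, without advancing time (a new reading comes with each control period).
- read_camera(name): name is "side" or "top"; returns a dict with "color" (400x640x3 uint8, red, green, blue), "intrinsics" (3x3 intrinsics, pixels), "world_from_camera" (4x4, takes a point from camera to world coordinates). Camera axes: x right, y up, looking along -z (the intrinsics and any distortion apply to the point x, -y, -z); pixel columns grow to the right and rows downward; lengths in m; the calibration is good to about 2 mm. A picture is of the moment at which its call begins. There is no depth.
- workorder.finish_job(): hands the job in; it is judged then, once.
Trained networks look in a picture, given as the dict that the camera call returned (one of the last four; its "shot" number tells which), for a name from the list of things; names that differ only in an ending like _2 or _b are one class to them, and where a whole thing is asked for, a point or a joint stands for the part that bears it (a point fixed in the world has none). Each returns a list of dicts, best first, with "score" (0 to 1); they miss things now and then, are a little off and sometimes report something else, mostly with a low value. They report only what shows in the picture. A call takes as long as a camera call. They do not tell look-alikes from the thing itself.
- masks_of(picture, name): "mask" (400x640 bool, what is visible of it) and "bbox" ([left, top, right, bottom] in pixels, round what is visible of it).
The state is a dict: "time": time; "q": joint angles; "joint_vel": joint speeds; "joint_torque": joint torques, N m; "tool_pos": TCP position; "tcp_rot": TCP orientation; "wrist_force": force on the tool from outside, world axes, zero at the start; "torque": the same for the moment, N m; "width": opening from 0.0 (shut) to 1.0 (fully open); "grip_force": force on a finger pad.
Only numpy, scipy, OpenCV 4.12 (cv2) and the standard library are available. Lean on these libraries where they do the work, as an engineer would, in place of code of your own. Each camera call takes 0.05 s, during which the arm holds its last target. There are 200 camera calls.

## Task

Pull the mailing tube that carries the shipping label (the one with blue end caps) up out of the white rack, gripping it near its top end so the label stays uncovered, and hold it in the air in front of the barcode scanner: label facing the window, centred on it, parallel to it (lean the tube as the head leans) and about 10 cm away. Finish while holding it still there; do not put it down or let go. Leave the shorter tubes, the tape roll and the phone where they are and do not bump the scanner.

Things in the scene. Friction and masses are not known exactly. Their poses are not given: they have to be found in the camera images.
- tube: the tube to scan: brown cardboard mailing tube, 45 mm diameter, 220 mm long, 0.10 to 0.22 kg, blue plastic end caps, one white label with a black barcode on its side. Stands loose and upright in one of the rack's cells. Origin: centre of its lower end; z runs up its axis; x points out through the middle of the label.
- label (a point): centre of the label's face, on the tube's surface 23 mm from the axis and 115 mm above the tube's lower end. The label covers 94 to 136 mm above the lower end and about 50 degrees to either side. x points straight out of the label, z up the tube.
- rack: fixed white sheet-metal tube rack, 128 (x) by 190 (y) by 80 mm high, open on top, floor 4 mm thick: two rows of three square cells, 58 mm inside, 62 mm apart, walls 4 mm. Tubes stand in three cells, no two side by side (only diagonally), axes at least 80 mm apart. Origin: centre of its underside on the bench. Rack and scanner may swap sides (left/right).
- blank_a: shorter plain brown tube with white end caps, no label, 45 mm diameter, 150 mm long, standing in the rack, its top about 155 mm above the bench; origin at the centre of its lower end. To be left alone.
- blank_b: second short plain brown tube with white end caps, like blank_a. To be left alone.
- scanner: fixed stand of the presentation barcode scanner: black round foot, 130 mm diameter and 22 mm high, its centre 50 mm behind (+x of) this origin, with a dark swan neck behind that carries the head about 220 mm above the bench. Origin on the bench, about below the window; -x is its front, towards the robot's side.
- window (a point): centre of the scanner's reading window, on the front face of the white head with a blue frame (84 mm wide, 92 mm high, 70 mm deep), about 220 mm above the bench. -x of this frame points straight out of the window along the line of sight, z points up along the window. The stiff head is tilted to look 5 to 22 degrees downward and stays so; it needs no adjusting.
- tape_roll: roll of brown packing tape lying flat, 90 mm diameter, 48 mm high, between rack and scanner; origin at the centre of its underside. To be left alone.
- phone: black phone lying flat, 148 by 72 by 9 mm, in front of the robot; origin at the centre of its underside. To be left alone.
There are look-alikes about, which are no part of the job. What is shaped like the tube but turquoise is not meant.

How it is judged:
On the way:
1. the labelled tube, gripped in the fingers, is pulled up clear of the rack's rim (z of tube in the frame of rack above 0.082 m and contact force between the fingers and tube above 1 N), for 0.1 s.
At the end, for the whole second after the job is handed in: Tube held still by the fingers alone, 152 mm or more above its lower end; label facing the window, 70-130 mm before it, within 25 mm of its centre line sideways and in height, tube and label parallel to it within 12 degrees; tube clear of scanner, rack, bench; blank tubes, tape, phone in place (x of label in the frame of window between -0.13 and -0.07 m and y of label in the frame of window between -0.025 and 0.025 m and z of label in the frame of window between -0.025 and 0.025 m and x of window in the frame of tube above 0.06 m and angle between the x axis of label and the x axis of window, either way round below 0.21 rad and angle between the z axis of tube and the z axis of window, either way round below 0.21 rad and angle between tube's own z axis and vertical below 0.8 rad and z of the grasp point in the frame of tube above 0.152 m and contact force between the fingers and tube above 1 N and contact force between tube and scanner below 0.1 N and contact force between tube and rack below 0.1 N and height (world z) of tube above 0.02 m and linear speed of tube below 0.02 m/s and angular speed of tube below 0.15 rad/s and distance of each of blank_a, blank_b, tape_roll, phone from where it was at the start of the episode below 0.03 m); the arm keeps its last pose, push and grip.
It fails at once if a blank tube was shifted by more than 30 mm or pulled out (distance of any of blank_a, blank_b from where it was at the start of the episode above 0.03 m).
It fails at once if the tape roll or the phone was shifted by more than 30 mm (distance of any of tape_roll, phone from where it was at the start of the episode above 0.03 m).
It fails at once if the scanner was bumped (more than 4 N) (contact force between scanner and anything else above 4 N).
It also fails if it takes over 48 s, if anything falls off the work surface, if the arm or the gripper's body presses on something with over 40 N, if the wrist force passes 120 N, or if a joint passes its speed limit or range.

## Working session

There is one attempt and no reset: what is moved stays moved. The work goes in short steps, Python scripts to look and compute and a tool call to move; the robot and the scene stay as the last step left them, time stands still between calls to the robot, and variables do not carry over. Pictures are saved under pics/ and viewed, at most 10 in all, crops included, and the job is handed in when it is done.

Besides the shell and the picture viewer there is one more tool, called as name(argument=value, ...), one argument or row to a line, values as JSON. drive_tool: Moves the arm, as the interface text tells. Its arguments: {"type":"object","properties":{"rows":{"type":"array"},"force":{"type":"number"}},"required":["rows"]}

```bash
mkdir -p pics; ls; python3 - <<'E'
from workcell import status, read_camera, masks_of
import cv2,numpy as np,pickle
print(status.read_state())
for n in("side","top"):
    p=read_camera(n); cv2.imwrite(f"pics/{n}0.png",p["color"][:,:,::-1]); pickle.dump(p,open(f"{n}0.pkl","wb"))
    print(n,p["intrinsics"].tolist(),p["world_from_camera"].round(4).tolist(),[k for k in p])
    for t in("tube","label","rack","blank_a","scanner","window","tape_roll","phone"):
        try: print(t,[(round(float(d["score"]),2),[int(v) for v in d["bbox"]]) for d in masks_of(p,t)])
        except Exception as e: print(t,e)
E
```

```text
pics
{'time': 0.0, 'q': array([-1.34689031e+00,  2.64766849e-01,  1.60538073e+00,  2.01962683e-05,
        1.27370541e+00, -3.68948203e-02]), 'joint_vel': array([-0.00140619,  0.00130308, -0.00049086,  0.00104855,  0.00128846,
        0.00016197]), 'joint_torque': array([-3.74947658e-04, -5.15110159e+01, -3.67311895e+01,  3.71008048e-05,
        1.30373440e-02, -9.51268078e-06]), 'tool_pos': array([ 0.17389619, -0.65145348,  0.22994917]), 'tcp_rot': array([-3.11268829e+00, -4.08202866e-01,  3.01104002e-04]), 'wrist_force': array([-0.38713786,  0.11544187, -0.04536908]), 'torque': array([ 0.03881798, -0.06380846, -0.03706136]), 'grip_force': 0.0, 'width': 1.0021365230588901}
side [[494.60139576427434, 0.0, 323.8009192761359], [0.0, 494.60139576427434, 201.90398995314976], [0.0, 0.0, 1.0]] [[0.9725, 0.1803, -0.1475, 0.369], [-0.2328, 0.7344, -0.6375, -0.8479], [-0.0066, 0.6543, 0.7562, 1.1005], [0.0, 0.0, 0.0, 1.0]] ['color', 'intrinsics', 'world_from_camera', 'shot']
tube [(0.93, [396, 240, 423, 309]), (0.78, [339, 223, 362, 278]), (0.68, [389, 212, 417, 281])]
label [(0.85, [388, 214
[... 553 characters left out ...]
0, 1.0]] [[-0.0092, 0.992, -0.1255, 0.4284], [-0.9999, -0.0104, -0.0086, -0.0132], [-0.0099, 0.1254, 0.9921, 1.1685], [0.0, 0.0, 0.0, 1.0]] ['color', 'intrinsics', 'world_from_camera', 'shot']
tube [(0.95, [394, 95, 435, 150]), (0.85, [431, 105, 477, 152]), (0.61, [394, 163, 438, 200])]
label [(0.96, [396, 162, 440, 200]), (0.83, [394, 99, 435, 144]), (0.81, [431, 106, 476, 150])]
rack [(0.78, [355, 163, 459, 238]), (0.24, [310, 221, 339, 291])]
blank_a [(0.9, [422, 205, 456, 234]), (0.65, [369, 198, 394, 226])]
scanner [(0.62, [174, 126, 253, 187])]
window [(0.8, [174, 120, 222, 161]), (0.25, [297, 150, 333, 191])]
tape_roll [(0.6, [298, 149, 335, 191])]
phone [(0.39, [394, 165, 440, 201])]
```

```bash
python3 - <<'E'
import cv2
a=cv2.imread("pics/side0.png");b=cv2.imread("pics/top0.png")
cv2.imwrite("pics/s1.png",cv2.resize(a[70:340,230:450],None,fx=2.2,fy=2.2,interpolation=cv2.INTER_CUBIC))
cv2.imwrite("pics/t1.png",cv2.resize(b[80:310,150:490],None,fx=2.3,fy=2.3,interpolation=cv2.INTER_CUBIC))
E
```

```text
(no output)
```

View pics/s1.png

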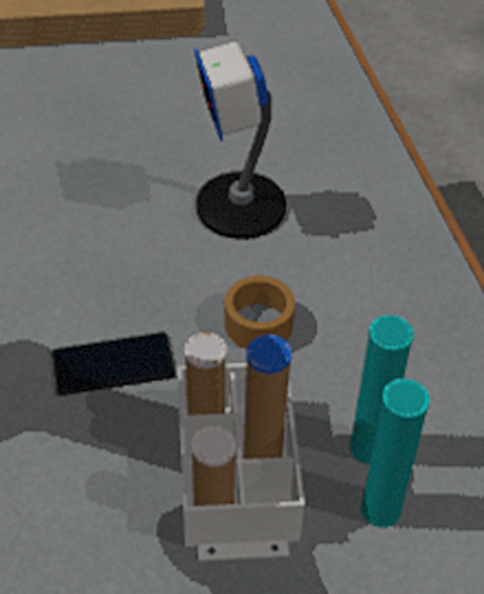

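View pics/t1.png

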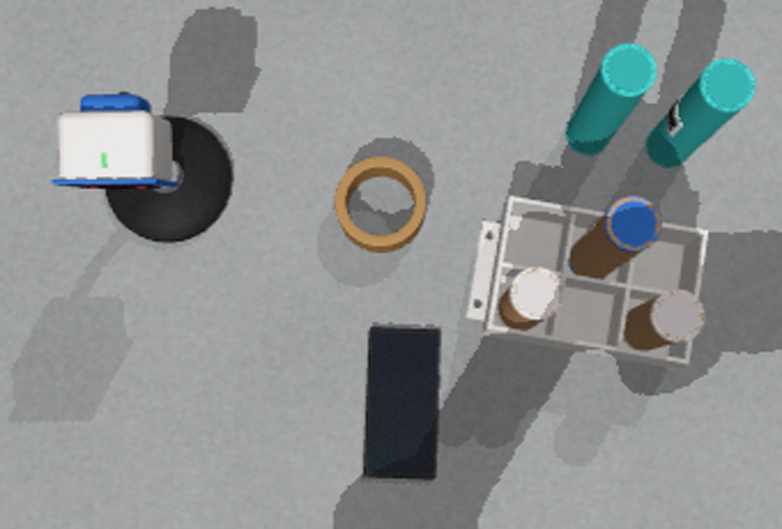

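The blue-capped tube has its cap at side ≈(352,230) and top ≈(426,177). Its label is hidden, so it faces away from both cameras. The scanner is on the left (+y) and faces −x. Next I'll zoom in on the head.

```bash
cat > h.py <<'E'
import numpy as np,cv2,pickle
def ld(n): return pickle.load(open(n+".pkl","rb"))
def ray(p,uv):
    K=p["intrinsics"];T=p["world_from_camera"]
    d=np.array([(uv[0]-K[0,2])/K[0,0],-(uv[1]-K[1,2])/K[1,1],-1.])
    return T[:3,3],T[:3,:3]@(d/np.linalg.norm(d))
def proj(p,X):
    K=p["intrinsics"];T=p["world_from_camera"]
    c=(np.atleast_2d(X)-T[:3,3])@T[:3,:3]
    return np.c_[K[0,2]-K[0,0]*c[:,0]/c[:,2],K[1,2]+K[1,1]*c[:,1]/c[:,2]]
def tri(pa,a,pb,b):
    A=np.zeros((3,3));r=np.zeros(3);R=[ray(pa,a),ray(pb,b)]
    for o,d in R: M=np.eye(3)-np.outer(d,d);A+=M;r+=M@o
    X=np.linalg.solve(A,r); return X,[float(np.linalg.norm((np.eye(3)-np.outer(d,d))@(X-o))) for o,d in R]
def plane(p,uv,z):
    o,d=ray(p,uv); return o+d*(z-o[2])/d[2]
E
python3 - <<'E'
from h import *
s,t=ld("side0"),ld("top0")
def blue(p,box):
    l,u,r,b=box;h=cv2.cvtColor(p["color"],cv2.COLOR_RGB2HSV)[u:b,l:r]
    m=((h[...,0]>102)&(h[...,0]<125)&(h[...,1]>130)&(h[...,2]>60)).astype(np.uint8)
    n,L,S,C=cv2.connectedComponentsWithStats(m);i=1+S[1:,4].argmax()
    return C[i]+[l,u],S[i]
a,sa=blue(s,(335,215,375,245));b,sb=blue(t,(405,155,450,200));print(a,sa,b,sb);print("cap",tri(s,a,t,b))
A=cv2.resize(s["color"][82:140,310:360],None,fx=8,fy=8,interpolation=cv2.INTER_CUBIC)
B=cv2.resize(t["color"][112:170,168:232],None,fx=5,fy=5,interpolation=cv2.INTER_CUBIC)
B=cv2.copyMakeBorder(B,0,A.shape[0]-B.shape[0],0,0,cv2.BORDER_CONSTANT)
cv2.imwrite("pics/head.png",np.hstack([A,B])[:,:,::-1])
E
```

```text
[351.91111111 230.25185185] [  7   7  20  18 270] [425.26440678 176.91186441] [ 11  13  19  20 295]
cap (array([ 0.5831362 , -0.20223141,  0.21977131]), [0.0007066890473865248, 0.0007066890473866217])
```

View pics/head.png

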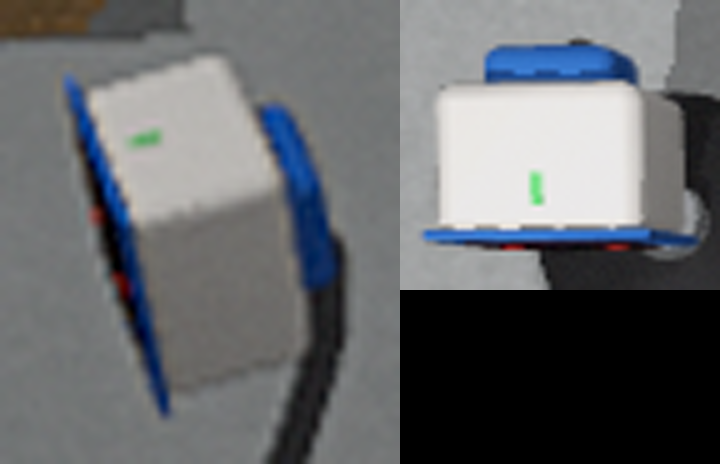

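```bash
cat > win.py <<'E'
from h import *
from scipy.optimize import least_squares
from scipy.spatial.transform import Rotation as R
s,t=ld("side0"),ld("top0")
obs={(1,1):((318.5,91.5),(172.6,159)),(-1,1):((326.5,109.3),(218,158.4)),(-1,-1):((330.9,133.9),(227.4,160))}
for k,(a,b) in obs.items(): print(k,tri(s,a,t,b))
def Rw(yaw,tilt): return (R.from_euler("z",yaw)*R.from_euler("y",-tilt)).as_matrix()
def res(v,full=False):
    M=Rw(v[3],v[4]);e=[]
    for (y,z),(a,b) in obs.items():
        X=v[:3]+M@[0,y*.042,z*.046]
        e+=[*(proj(s,X)[0]-a),*(proj(t,X)[0]-b)]
    return np.array(e)
for sg in(1,-1):
  f=least_squares(res,[.55,.23,.22,0,sg*.2]);print(f.x.round(4),np.rad2deg(f.x[3:]),f.fun.round(1))
print(Rw(f.x[3],f.x[4]).round(3))
print("foot",plane(t,(150+170/2.3,80+180/2.3),.022))
pickle.dump(f.x,open("win.pkl","wb"))
E
python3 win.py
python3 - <<'E'
from h import *
s,t=ld("side0"),ld("top0")
# rim of rack in top view (z=.08)
print([plane(t,(150+x/2.3,80+y/2.3),.08).round(3).tolist() for x,y in((510,198),(706,232),(688,363),(488,331))])
print([plane(t,(150+x/2.3,80+y/2.3),.155).round(3).tolist() for x,y in((534,293),(678,316))], "tape",plane(t,(150+381/2.3,80+203/2.3),.048))
print("tube foot pixel",proj(t,[[.583,-.202,.004]]), "cap@.224",plane(t,(425.3,176.9),.224),plane(s,(351.9,230.2),.224))
E
```

```text
(1, 1) (array([0.61610179, 0.26874709, 0.25313415]), [0.0008235749279357975, 0.000823574927935965])
(-1, 1) (array([0.61732174, 0.18433536, 0.25490545]), [0.0005558309349334343, 0.0005558309349333221])
(-1, -1) (array([0.63127013, 0.18486078, 0.16438453]), [0.0006312686317603653, 0.000631268631760197])
[0.6239 0.2267 0.2089 0.013  0.1574] [0.74585316 9.01880495] [ 0.3 -0.4 -0.1  0.3 -0.2  0.2 -0.  -0.2  0.4  0.2  0.1  0.2]
[0.6239 0.2267 0.2089 0.013  0.1574] [0.74585327 9.01880473] [ 0.3 -0.4 -0.1  0.3 -0.2  0.2 -0.  -0.2  0.4  0.2  0.1  0.2]
[[ 0.988 -0.013 -0.157]
 [ 0.013  1.    -0.002]
 [ 0.157  0.     0.988]]
foot [0.66495179 0.22104429 0.022     ]
[[0.632, -0.114, 0.08], [0.597, -0.299, 0.08], [0.474, -0.277, 0.08], [0.506, -0.091, 0.08]]
[[0.533, -0.127, 0.155], [0.512, -0.251, 0.155]] tape [0.63437133 0.00871375 0.048     ]
tube foot pixel [[407.09261771 192.52935788]] cap@.224 [ 0.58317878 -0.20153958  0.224     ] [ 0.58140315 -0.20521859  0.224     ]
```

Window: centre ≈(0.624, 0.227, 0.21), yaw ≈0.7°, looking 9° down. Tube: axis at (0.583, −0.202), top at about 0.22. The hidden label must face roughly +x. First move: raise the arm and yaw it so the fingers close along world x.

drive_tool(
  rows=[
    [0, 0, -6.8, 0, 0, -0.018, 1],
    [0, 0, -6.8, 0, 0, -0.018, 1],
    [0, 0, -6.8, 0, 0, -0.018, 1],
    [0, 0, -6.8, 0, 0, -0.018, 1],
    [0, 0, -6.8, 0, 0, -0.018, 1],
    [0, 0, -6.8, 0, 0, -0.018, 1],
    [0, 0, -6.8, 0, 0, -0.018, 1],
    [0, 0, -6.8, 0, 0, -0.01, 1],
  ],
)

```text
time: 1.57
tool_pos: [0.1742, -0.6528, 0.3702]
tcp_rot: [2.576, 1.793, -0.002]
wrist_force: [0.2, -0.1, -0.4]
width: 1.001
grip_force: 0.0
```

drive_tool(
  rows=[
    [0, 0, -6.8, 0, 0, 0, 1],
    [0, 0, -6.8, 0, 0, 0, 1],
    [0, 0, -6.8, 0, 0, 0, 1],
  ],
  force=60,
)

```text
time: 1.82
tool_pos: [0.1741, -0.6523, 0.3679]
tcp_rot: [2.219, 2.222, -0.001]
wrist_force: [0.5, 1.0, -0.9]
width: 1.0
grip_force: 0.0
```

```bash
cat > go.py <<'E'
import sys,numpy as np
from scipy.spatial.transform import Rotation as R
from workcell import status
def rel(pos,zdir=(0,0,-1),ybear=0.):
    """remaining turn (deg, tool axes) and shift (tool axes now) to target"""
    s=status.read_state();M=R.from_rotvec(s["tcp_rot"]).as_matrix()
    z=np.array(zdir,float);z/=np.linalg.norm(z)
    y=np.array([np.cos(ybear),np.sin(ybear),0]);y-=z*(y@z);y/=np.linalg.norm(y)
    T=np.c_[np.cross(y,z),y,z]
    print("tcp",s["tool_pos"].round(4),"t",round(s["time"],2),"q",s["q"].round(2),"w",round(s["width"],2),"g",round(s["grip_force"],1))
    print("axes x,y,z\n",M.T.round(3))
    print("turn",np.rad2deg(R.from_matrix(M.T@T).as_rotvec()).round(2),"shift",(M.T@(np.array(pos)-s["tool_pos"])).round(4))
E
python3 -c "
from go import rel
rel((.583,-.203,.36))"
```

```text
tcp [ 0.1741 -0.6523  0.3679] t 1.82 q [-1.35  0.22  1.42 -0.    1.51 -1.35] w 1.0 g 0.0
axes x,y,z
 [[-0.001  1.    -0.001]
 [ 1.     0.001  0.   ]
 [ 0.    -0.001 -1.   ]]
turn [0.01 0.06 0.08] shift [0.4488 0.4095 0.0076]
```

drive_tool(
  rows=[
    [0, 0, 0, 0.028, 0.0256, 0, 1],
    [0, 0, 0, 0.028, 0.0256, 0, 1],
    [0, 0, 0, 0.028, 0.0256, 0, 1],
    [0, 0, 0, 0.028, 0.0256, 0, 1],
    [0, 0, 0, 0.028, 0.0256, 0, 1],
    [0, 0, 0, 0.028, 0.0256, 0, 1],
    [0, 0, 0, 0.028, 0.0256, 0, 1],
    [0, 0, 0, 0.028, 0.0256, 0, 1],
  ],
)

```text
time: 2.48
tool_pos: [0.3808, -0.4276, 0.3676]
tcp_rot: [2.226, 2.216, -0.0]
wrist_force: [-0.3, -0.5, 0.0]
width: 0.998
grip_force: 0.0
```

drive_tool(
  rows=[
    [0, 0, 0, 0.028, 0.0256, 0, 1],
    [0, 0, 0, 0.028, 0.0256, 0, 1],
    [0, 0, 0, 0.028, 0.0256, 0, 1],
    [0, 0, 0, 0.028, 0.0256, 0, 1],
    [0, 0, 0, 0.028, 0.0256, 0, 1],
    [0, 0, 0, 0.028, 0.0256, 0, 1],
    [0, 0, 0, 0.028, 0.0256, 0, 1],
    [0, 0, 0, 0, 0, 0, 1],
  ],
)

```text
time: 3.15
tool_pos: [0.5636, -0.2286, 0.3669]
tcp_rot: [-2.219, -2.222, -0.006]
wrist_force: [-0.4, -0.8, -0.3]
width: 1.004
grip_force: 0.0
```

```bash
python3 -c "
from go import rel
rel((.583,-.203,.172))"
```

```text
tcp [ 0.5636 -0.2286  0.3669] t 3.15 q [-0.43  0.08  1.57  0.    1.49 -0.43] w 1.0 g 0.0
axes x,y,z
 [[-0.001  1.     0.003]
 [ 1.     0.001  0.002]
 [ 0.002  0.003 -1.   ]]
turn [ 0.12 -0.18  0.07] shift [0.0249 0.019  0.195 ]
```

drive_tool(
  rows=[
    [0, 0, 0, 0.0125, 0.0095, 0, 1],
    [0, 0, 0, 0.0125, 0.0095, 0, 1],
    [0, 0, 0, 0, 0, 0.03, 1],
    [0, 0, 0, 0, 0, 0.03, 1],
    [0, 0, 0, 0, 0, 0.03, 1],
    [0, 0, 0, 0, 0, 0.02, 1],
    [0, 0, 0, 0, 0, 0.0, 1],
  ],
)

```text
time: 3.73
tool_pos: [0.5758, -0.2077, 0.251]
tcp_rot: [-2.22, -2.209, 0.006]
wrist_force: [-0.9, -0.0, -0.9]
width: 1.002
grip_force: 0.0
```

```bash
python3 - <<'E'
from go import rel
rel((.583,-.203,.172))
from workcell import read_camera
import cv2,numpy as np
o=[]
for n,b in(("side",(300,160,410,300)),("top",(370,120,480,260))):
    c=read_camera(n)["color"][b[1]:b[3],b[0]:b[2],::-1];o.append(cv2.resize(c,None,fx=3.6,fy=3.6,interpolation=cv2.INTER_CUBIC))
cv2.imwrite("pics/pre.png",np.hstack(o))
E
```

```text
tcp [ 0.5758 -0.2077  0.251 ] t 3.73 q [-0.39  0.14  1.71  0.    1.3  -0.38] w 1.0 g 0.0
axes x,y,z
 [[ 0.005  1.     0.004]
 [ 1.    -0.005 -0.01 ]
 [-0.01   0.004 -1.   ]]
turn [-0.55 -0.23 -0.28] shift [0.0045 0.0079 0.079 ]
```

View pics/pre.png

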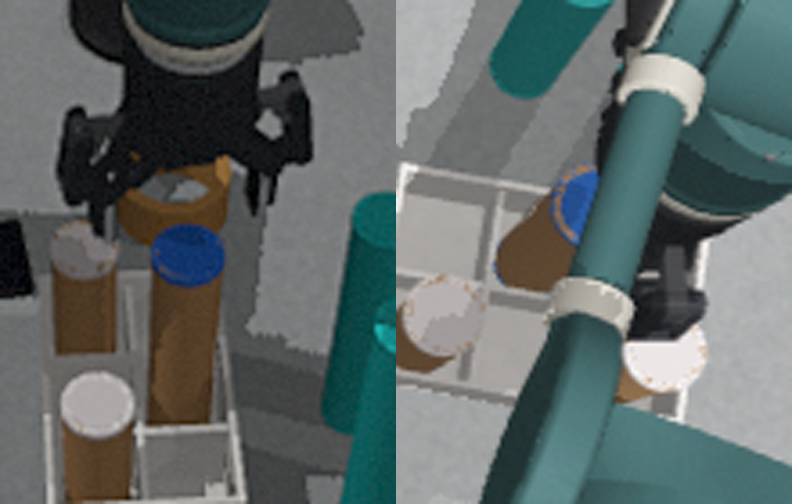

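The fingers straddle the tube, with the cap at about (352,230) in the side view and just below the open tips. The blanks are clear. I'll correct the small offset and descend.

drive_tool(
  rows=[
    [0, 0, 0, 0, 0, 0, 1],
    [0, 0, 0, 0, 0, 0, 1],
  ],
)

```text
time: 4.0
tool_pos: [0.5804, -0.2097, 0.2602]
tcp_rot: [2.224, 2.213, 0.003]
wrist_force: [-0.7, 0.5, 0.2]
width: 0.999
grip_force: 0.0
```

```bash
python3 -c "
from go import rel
rel((.583,-.203,.172))"
```

```text
tcp [ 0.5804 -0.2097  0.2602] t 4.0 q [-0.39  0.14  1.7   0.    1.3  -0.38] w 1.0 g 0.0
axes x,y,z
 [[ 0.005  1.    -0.002]
 [ 1.    -0.005  0.004]
 [ 0.004 -0.002 -1.   ]]
turn [ 0.24  0.09 -0.27] shift [0.0068 0.0022 0.0882]
```

drive_tool(
  rows=[
    [0, 0, 0, 0.005, 0.002, 0.012, 1],
    [0, 0, 0, 0, 0, 0.02, 1],
    [0, 0, 0, 0, 0, 0.02, 1],
    [0, 0, 0, 0, 0, 0.02, 1],
    [0, 0, 0, 0, 0, 0.014, 1],
    [0, 0, 0, 0, 0, 0, 1],
    [0, 0, 0, 0, 0, 0, 1],
    [0, 0, 0, 0, 0, 0, 1],
  ],
)

```text
time: 4.67
tool_pos: [0.582, -0.2042, 0.1726]
tcp_rot: [2.225, 2.215, 0.001]
wrist_force: [-0.0, -0.4, 0.7]
width: 1.001
grip_force: 0.0
```

```bash
python3 -c "
from go import rel
rel((.583,-.203,.172))"
```

```text
tcp [ 0.582  -0.2042  0.1726] t 4.67 q [-0.38  0.2   1.8   0.    1.15 -0.37] w 1.0 g 0.0
axes x,y,z
 [[ 0.004  1.    -0.001]
 [ 1.    -0.004  0.002]
 [ 0.002 -0.001 -1.   ]]
turn [ 0.11  0.04 -0.26] shift [0.0012 0.001  0.0006]
```

Close, then a small test lift.

drive_tool(
  rows=[
    [0, 0, 0, 0, 0, 0, 0.3],
    [0, 0, 0, 0, 0, 0, 0.3],
    [0, 0, 0, 0, 0, 0, 0.3],
    [0, 0, 0, 0, 0, 0, 0.3],
    [0, 0, 0, 0, 0, 0, 0.3],
    [0, 0, 0, 0, 0, 0, 0.3],
    [0, 0, 0, 0, 0, 0, 0.3],
    [0, 0, 0, 0, 0, 0, 0.3],
  ],
  force=60,
)

```text
time: 5.33
tool_pos: [0.5821, -0.2044, 0.1727]
tcp_rot: [2.225, 2.215, 0.002]
wrist_force: [1.0, 0.6, 5.5]
width: 0.512
grip_force: 61.2
```

drive_tool(
  rows=[
    [0, 0, 0, 0, 0, -0.01, 0.3],
    [0, 0, 0, 0, 0, -0.015, 0.3],
    [0, 0, 0, 0, 0, -0.015, 0.3],
    [0, 0, 0, 0, 0, -0.015, 0.3],
    [0, 0, 0, 0, 0, 0, 0.3],
    [0, 0, 0, 0, 0, 0, 0.3],
  ],
)

```text
time: 5.83
tool_pos: [0.5811, -0.2041, 0.2266]
tcp_rot: [2.226, 2.216, 0.0]
wrist_force: [-0.6, 0.2, -1.8]
width: 0.514
grip_force: 61.5
```

drive_tool(
  rows=[
    [0, 0, 0, 0, 0, -0.025, 0.3],
    [0, 0, 0, 0, 0, -0.025, 0.3],
    [0, 0, 0, 0, 0, -0.025, 0.3],
    [0, 0, 0, 0, 0, -0.025, 0.3],
    [0, 0, 0, 0, 0, -0.025, 0.3],
    [0, 0, 0, 0, 0, -0.025, 0.3],
    [0, 0, 0, 0, 0, 0, 0.3],
    [0, 0, 0, 0, 0, 0, 0.3],
  ],
)

```text
time: 6.5
tool_pos: [0.5813, -0.2041, 0.3762]
tcp_rot: [2.226, 2.216, 0.001]
wrist_force: [0.2, 0.3, -2.7]
width: 0.513
grip_force: 62.9
```

drive_tool(
  rows=[
    [0, 0, 0, 0.015, -0.01, 0, 0.3],
    [0, 0, 0, 0.025, -0.01, 0, 0.3],
    [0, 0, 0, 0.025, -0.01, 0, 0.3],
    [0, 0, 0, 0.025, -0.01, 0, 0.3],
    [0, 0, 0, 0.025, -0.01, 0, 0.3],
    [0, 0, 0, 0.025, -0.01, 0, 0.3],
    [0, 0, 0, 0.025, -0.01, 0, 0.3],
    [0, 0, 0, 0.025, -0.01, 0, 0.3],
  ],
)

```text
time: 7.17
tool_pos: [0.4998, -0.0125, 0.3722]
tcp_rot: [-2.223, -2.213, 0.006]
wrist_force: [0.4, 0.3, -1.9]
width: 0.514
grip_force: 62.7
```

drive_tool(
  rows=[
    [0, 0, 0, 0.025, 0, 0, 0.3],
    [0, 0, 0, 0.025, 0, 0, 0.3],
    [0, 0, 0, 0.025, 0, 0, 0.3],
    [-3, 0, 0, 0.025, 0, 0, 0.3],
    [-3, 0, 0, 0.025, 0, 0, 0.3],
    [-3, 0, 0, 0.02, 0, 0, 0.3],
    [0, 0, 0, 0, 0, 0, 0.3],
    [0, 0, 0, 0, 0, 0, 0.3],
  ],
)

```text
time: 7.83
tool_pos: [0.5005, 0.132, 0.3727]
tcp_rot: [2.144, 2.14, 0.161]
wrist_force: [0.2, -0.5, -2.2]
width: 0.512
grip_force: 62.7
```

```bash
python3 -c "
from go import rel
rel((.494,.225,.245),(.157,.002,-.988),0)"
```

```text
tcp [0.5005 0.132  0.3727] t 7.83 q [ 0.23 -0.19  1.83 -0.04  1.36  0.24] w 0.51 g 62.7
axes x,y,z
 [[ 0.002  1.    -0.002]
 [ 0.989 -0.001  0.151]
 [ 0.151 -0.002 -0.989]]
turn [-0.35  0.22 -0.07] shift [ 0.0932 -0.0258  0.1251]
```

drive_tool(
  rows=[
    [0, 0, 0, 0.015, -0.006, 0.01, 0.3],
    [0, 0, 0, 0.018, -0.006, 0.02, 0.3],
    [0, 0, 0, 0.02, -0.006, 0.025, 0.3],
    [0, 0, 0, 0.02, -0.006, 0.025, 0.3],
    [0, 0, 0, 0.015, -0.002, 0.025, 0.3],
    [0, 0, 0, 0.005, 0, 0.02, 0.3],
    [0, 0, 0, 0, 0, 0, 0.3],
    [0, 0, 0, 0, 0, 0, 0.3],
  ],
)

```text
time: 8.5
tool_pos: [0.4955, 0.2228, 0.2455]
tcp_rot: [2.146, 2.136, 0.158]
wrist_force: [-0.4, -0.6, -2.2]
width: 0.511
grip_force: 62.5
```

```bash
python3 - <<'E'
from go import rel
rel((.494,.225,.245),(.157,.002,-.988),0)
from workcell import read_camera
import cv2,numpy as np,pickle
o=[]
for n in("side","top"):
    p=read_camera(n);pickle.dump(p,open(n+"1.pkl","wb"))
    c=p["color"][60:200,260:370] if n=="side" else p["color"][100:240,150:260]
    o.append(cv2.resize(c[:,:,::-1],None,fx=3.6,fy=3.6,interpolation=cv2.INTER_CUBIC))
cv2.imwrite("pics/held.png",np.hstack(o))
E
```

```text
tcp [0.4955 0.2228 0.2455] t 8.5 q [ 0.42 -0.08  1.96 -0.07  1.13  0.45] w 0.51 g 62.5
axes x,y,z
 [[ 0.005  1.    -0.003]
 [ 0.989 -0.004  0.15 ]
 [ 0.15  -0.004 -0.989]]
turn [-0.38  0.35 -0.23] shift [ 0.0021 -0.0016  0.0003]
```

View pics/held.png

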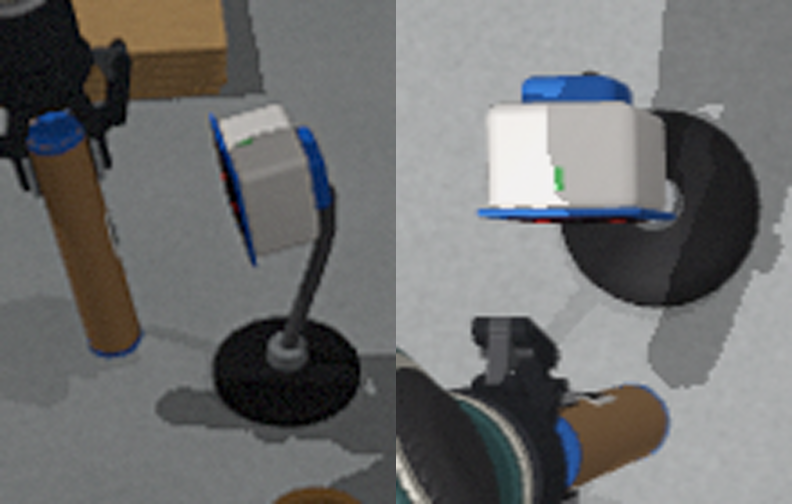

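The tube hangs parallel to the head. Only a sliver of the label shows on its right edge, at about side (291,123) and top (205,211). I'll turn it 28° towards the cameras to measure the label's direction.

drive_tool(
  rows=[
    [0, 0, 7, 0, 0, 0, 0.3],
    [0, 0, 7, 0, 0, 0, 0.3],
    [0, 0, 7, 0, 0, 0, 0.3],
    [0, 0, 7, 0, 0, 0, 0.3],
    [0, 0, 0, 0, 0, 0, 0.3],
    [0, 0, 0, 0, 0, 0, 0.3],
    [0, 0, 0, 0, 0, 0, 0.3],
  ],
)

```text
time: 9.18
tool_pos: [0.4975, 0.2241, 0.2501]
tcp_rot: [2.619, 1.569, 0.209]
wrist_force: [0.0, 0.6, -1.7]
width: 0.514
grip_force: 62.6
```

```bash
cat > lab.py <<'E'
import sys
from h import *
from scipy.spatial.transform import Rotation as R
from workcell import status,read_camera
s=status.read_state();M=R.from_rotvec(s["tcp_rot"]).as_matrix();z=-M[:,2]
org=s["tool_pos"]+z*0.0-z*.168   # tube bottom
print("tcp",s["tool_pos"].round(4),"z",z.round(3),"tool y bearing",np.rad2deg(np.arctan2(M[1,1],M[0,1])).round(1))
x0=np.array([1,0,0.])-z*z[0];x0/=np.linalg.norm(x0);y0=np.cross(z,x0)
hh=np.linspace(.097,.133,10);out=[]
for n,box in(("side",(262,75,318,165)),("top",(185,190,245,250))):
    p=read_camera(n)
    g=cv2.cvtColor(p["color"],cv2.COLOR_RGB2HSV).astype(float);cam=p["world_from_camera"][:3,3]
    print(n,"mean saturation along label band by bearing")
    for b in range(-160,60,5):
        a=np.deg2rad(b);nr=x0*np.cos(a)+y0*np.sin(a)
        X=org+np.outer(hh,z)+.0226*nr
        if (cam-X.mean(0))@nr/np.linalg.norm(cam-X.mean(0))<.1: continue
        uv=proj(p,X).astype(np.float32)
        v=cv2.remap(g[...,1].astype(np.float32),uv[:,:1].copy(),uv[:,1:].copy(),cv2.INTER_LINEAR)
        print(f"{b}:{v.mean():.0f}",end=" ")
    print()
    l,u,r,bt=box;o=p["color"][u:bt,l:r].copy();out.append(cv2.resize(o[:,:,::-1],(400,500),interpolation=cv2.INTER_CUBIC))
    print("tube ends px",proj(p,[org,org+.22*z]).round(1).tolist())
cv2.imwrite("pics/"+sys.argv[1]+".png",np.hstack(out))
E
python3 lab.py lab1
```

```text
tcp [0.4975 0.2241 0.2501] z [-0.158  0.     0.987] tool y bearing -28.4
side mean saturation along label band by bearing
-160:119 -155:131 -150:141 -145:142 -140:139 -135:137 -130:137 -125:139 -120:137 -115:135 -110:134 -105:134 -100:133 -95:134 -90:135 -85:135 -80:139 -75:146 -70:108 -65:40 -60:10 -55:7 -50:7 -45:11 -40:20 -35:27 -30:25 -25:18 -20:13 -15:10 -10:9 
tube ends px [[292.9, 151.5], [275.6, 93.4]]
top mean saturation along label band by bearing
-130:41 -125:81 -120:112 -115:117 -110:117 -105:118 -100:119 -95:118 -90:118 -85:119 -80:119 -75:119 -70:119 -65:118 -60:106 -55:40 -50:15 -45:14 -40:15 -35:17 -30:31 -25:31 -20:33 -15:42 
tube ends px [[215.7, 216.7], [187.9, 226.1]]
```

View pics/lab1.png

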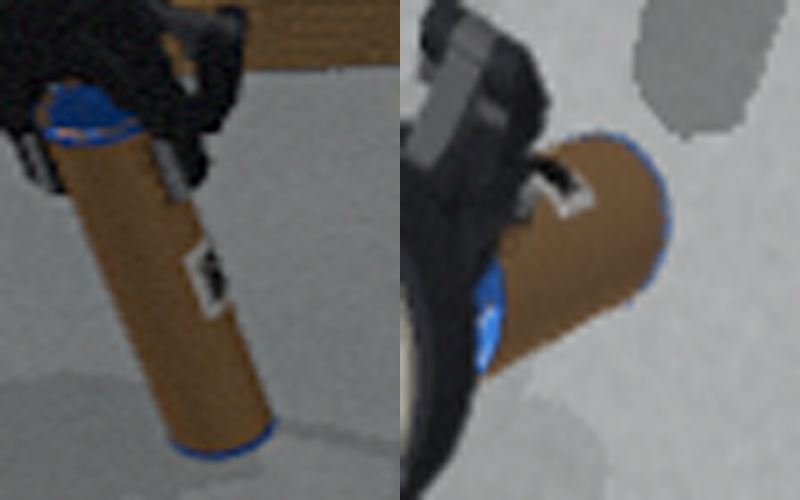

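The label's near edge is in view at bearing about −62° ±6°. I'll turn 35° further so the cameras see that edge face-on for a precise reading.

drive_tool(
  rows=[
    [0, 0, 7, 0, 0, 0, 0.3],
    [0, 0, 7, 0, 0, 0, 0.3],
    [0, 0, 7, 0, 0, 0, 0.3],
    [0, 0, 7, 0, 0, 0, 0.3],
    [0, 0, 7, 0, 0, 0, 0.3],
    [0, 0, 0, 0, 0, 0, 0.3],
    [0, 0, 0, 0, 0, 0, 0.3],
    [0, 0, 0, 0, 0, 0, 0.3],
  ],
)

```text
time: 9.95
tool_pos: [0.4969, 0.2244, 0.2488]
tcp_rot: [3.01, 0.721, 0.237]
wrist_force: [0.6, 0.0, -2.1]
width: 0.514
grip_force: 62.7
```

```bash
python3 lab.py lab2
```

```text
tcp [0.4969 0.2244 0.2488] z [-0.156  0.001  0.988] tool y bearing -63.3
side mean saturation along label band by bearing
-160:114 -155:130 -150:140 -145:144 -140:140 -135:137 -130:138 -125:137 -120:136 -115:140 -110:150 -105:125 -100:54 -95:14 -90:7 -85:6 -80:7 -75:8 -70:9 -65:10 -60:13 -55:14 -50:15 -45:15 -40:18 -35:17 -30:14 -25:11 -20:10 -15:9 -10:9 
tube ends px [[292.6, 151.8], [275.4, 93.8]]
top mean saturation along label band by bearing
-130:44 -125:85 -120:113 -115:118 -110:120 -105:119 -100:118 -95:109 -90:53 -85:27 -80:35 -75:25 -70:28 -65:26 -60:24 -55:17 -50:12 -45:13 -40:12 -35:11 -30:11 -25:13 -20:18 -15:25 
tube ends px [[215.8, 217.2], [188.0, 226.5]]
```

View pics/lab2.png

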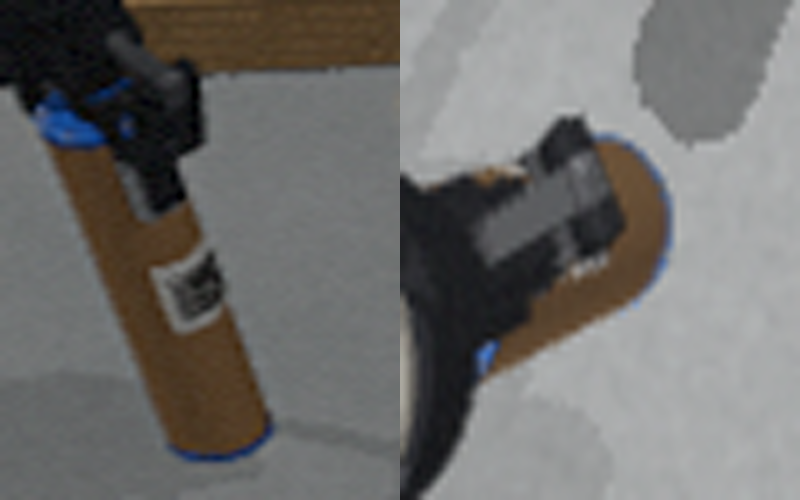

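```bash
python3 - <<'E'
from h import *
from scipy.spatial.transform import Rotation as R
from workcell import status,read_camera
s=status.read_state();M=R.from_rotvec(s["tcp_rot"]).as_matrix();z=-M[:,2];org=s["tool_pos"]-z*.168
p=read_camera("side");g=cv2.cvtColor(p["color"],cv2.COLOR_RGB2HSV)[...,1].astype(np.float32)
a,b=proj(p,[org,org+.22*z]);d=(b-a)/np.linalg.norm(b-a);n=np.array([-d[1],d[0]]);n*=np.sign(n[0])
o=np.arange(-13,14)
for name,(h0,h1) in dict(below=(.04,.085),label=(.100,.130)).items():
    C=proj(p,org+np.outer(np.linspace(h0,h1,12),z));uv=(C[:,None]+o[None,:,None]*n).astype(np.float32)
    print(name,dict(zip(o.tolist(),cv2.remap(g,uv[...,0].copy(),uv[...,1].copy(),cv2.INTER_LINEAR).mean(0).astype(int).tolist())))
# label height: along-axis profile at bearing in the label
for off in(1,2,3):
    hs=np.arange(.07,.16,.004);C=(proj(p,org+np.outer(hs,z))+off*n).astype(np.float32)
    print(off,dict(zip((hs*1000).astype(int).tolist(),cv2.remap(g,C[:,:1].copy(),C[:,1:].copy(),cv2.INTER_LINEAR).ravel().astype(int).tolist())))
X=org+.115*z;v=p["world_from_camera"][:3,3]-X;v-=z*(v@z)
x0=np.array([1,0,0.])-z*z[0];x0/=np.linalg.norm(x0);print("view bearing",np.rad2deg(np.arctan2(v@np.cross(z,x0),v@x0)),"px per m",np.linalg.norm(proj(p,X+.01*np.cross(z,v/np.linalg.norm(v)))-proj(p,X))*100)
E
```

```text
below {-13: 7, -12: 7, -11: 6, -10: 9, -9: 15, -8: 59, -7: 134, -6: 140, -5: 137, -4: 134, -3: 138, -2: 130, -1: 103, 0: 96, 1: 95, 2: 96, 3: 100, 4: 103, 5: 109, 6: 127, 7: 72, 8: 9, 9: 10, 10: 7, 11: 8, 12: 7, 13: 7}
label {-13: 7, -12: 8, -11: 8, -10: 12, -9: 20, -8: 85, -7: 142, -6: 140, -5: 137, -4: 140, -3: 143, -2: 126, -1: 64, 0: 62, 1: 63, 2: 62, 3: 58, 4: 58, 5: 50, 6: 40, 7: 19, 8: 8, 9: 7, 10: 6, 11: 6, 12: 6, 13: 6}
1 {70: 105, 74: 26, 78: 4, 82: 7, 86: 9, 90: 15, 94: 14, 98: 9, 102: 8, 106: 9, 110: 7, 114: 10, 118: 94, 122: 147, 126: 133, 130: 124, 134: 137, 138: 135, 142: 121, 146: 66, 150: 16, 154: 19, 158: 15}
2 {70: 113, 74: 38, 78: 8, 82: 10, 86: 10, 90: 12, 94: 9, 98: 9, 102: 8, 106: 7, 110: 7, 114: 2, 118: 52, 122: 154, 126: 146, 130: 142, 134: 135, 138: 134, 142: 134, 146: 73, 150: 30, 154: 36, 158: 24}
3 {70: 142, 74: 40, 78: 2, 82: 8, 86: 15, 90: 10, 94: 9, 98: 5, 102: 10, 106: 9, 110: 6, 114: 5, 118: 54, 122: 143, 126: 138, 130: 134, 134: 130, 138: 130, 142: 140, 146: 113, 150: 28, 154: 26, 158: 47}
view bearing -89.63619594826734 px per m 356.6221478573508
```

The label is at its nominal height on the tube, so nothing slipped. Its near edge is at −97.7°, which puts the label centre at −47.7°. I'll turn back 48.3°.

drive_tool(
  rows=[
    [0, 0, -6.9, 0, 0, 0, 0.3],
    [0, 0, -6.9, 0, 0, 0, 0.3],
    [0, 0, -6.9, 0, 0, 0, 0.3],
    [0, 0, -6.9, 0, 0, 0, 0.3],
    [0, 0, -6.9, 0, 0, 0, 0.3],
    [0, 0, -6.9, 0, 0, 0, 0.3],
    [0, 0, -6.9, 0, 0, 0, 0.3],
  ],
)

```text
time: 10.68
tool_pos: [0.4969, 0.2244, 0.2488]
tcp_rot: [2.404, 1.86, 0.189]
wrist_force: [-0.2, -0.2, -2.7]
width: 0.509
grip_force: 62.7
```

drive_tool(
  rows=[
    [0, 0, 0, 0, 0, 0, 0.3],
    [0, 0, 0, 0, 0, 0, 0.3],
    [0, 0, 0, 0, 0, 0, 0.3],
    [0, 0, 0, 0, 0, 0, 0.3],
    [0, 0, 0, 0, 0, 0, 0.3],
    [0, 0, 0, 0, 0, 0, 0.3],
  ],
)

```text
time: 11.18
tool_pos: [0.4969, 0.2244, 0.2488]
tcp_rot: [2.411, 1.851, 0.189]
wrist_force: [-0.8, 0.9, -2.0]
width: 0.516
grip_force: 62.7
```

```bash
python3 lab.py lab3; python3 - <<'E'
from h import *
from scipy.spatial.transform import Rotation as R
from workcell import status
v=pickle.load(open("win.pkl","rb"));W=(R.from_euler("z",v[3])*R.from_euler("y",-v[4])).as_matrix()
s=status.read_state();M=R.from_rotvec(s["tcp_rot"]).as_matrix();z=-M[:,2]
a=np.deg2rad(15.6);x=np.cos(a)*M[:,1]+np.sin(a)*M[:,0]
L=s["tool_pos"]-z*(.168-.115)+.023*x
print("label in window",(W.T@(L-v[:3])).round(4),"x",(W.T@x).round(3),"z",(W.T@z).round(3),s["joint_vel"].round(3),s["grip_force"])
E
```

```text
tcp [0.4969 0.2244 0.2488] z [-0.156  0.001  0.988] tool y bearing -15.2
side mean saturation along label band by bearing
-160:116 -155:131 -150:141 -145:144 -140:140 -135:137 -130:136 -125:137 -120:135 -115:133 -110:135 -105:133 -100:133 -95:133 -90:132 -85:131 -80:134 -75:137 -70:141 -65:146 -60:122 -55:62 -50:21 -45:10 -40:12 -35:15 -30:17 -25:14 -20:12 -15:10 -10:9 
tube ends px [[292.6, 151.8], [275.4, 93.8]]
top mean saturation along label band by bearing
-130:42 -125:84 -120:113 -115:120 -110:119 -105:117 -100:117 -95:117 -90:119 -85:120 -80:121 -75:119 -70:117 -65:121 -60:122 -55:119 -50:119 -45:91 -40:26 -35:13 -30:12 -25:21 -20:25 -15:28 
tube ends px [[215.8, 217.2], [188.0, 226.5]]
label in window [-0.0963 -0.0008  0.0063] x [ 1.    -0.002 -0.   ] z [0.    0.003 1.   ] [-0.    -0.002  0.001 -0.002  0.    -0.002] 62.74622082710266
```

View pics/lab3.png

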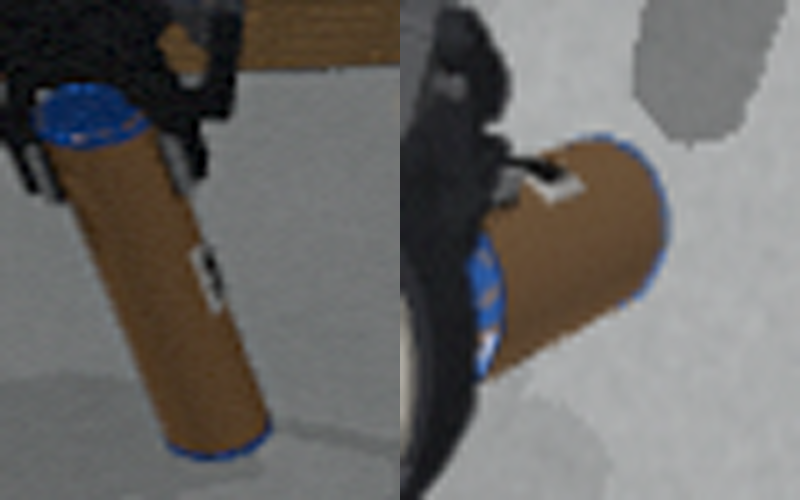

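The label's edge now reads −56° (side) and −43° (top), averaging about −50°, so the label faces the window. By the measurements it is 96 mm away, centred and parallel. The arm is still and the grip is firm, so I'm handing in.

```bash
python3 -c "
from workcell import workorder
print(workorder.finish_job())"
```

```text
the job is handed in; nothing more can be done
None
```

The job is handed in, and the hand-in call returned no verdict: the tube is held still with its label about 96 mm from the scanner window, centred within about 7 mm and parallel within a few degrees by my measurements.

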